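# Straighten the diyas with a ruler

## Task

Take the wooden ruler by its grip and, pushing only with the ruler, bring all six diyas into one straight row with each of them centred over the blue tape line; they must stay standing on the trolley, not lifted or tipped, and the gripper and arm must not touch them. Then lay the ruler flat back in its grey tray and let go. Leave the lota and the plaque where they stand.

Things in the scene. Friction and masses are not known exactly. Their poses are not given: they have to be found in the camera images.
- line: straight blue tape line on the trolley top, 460 mm long, 6 mm wide, flat (no thickness to speak of); origin at its middle; its y axis runs along the line, its x axis level across it
- diya1: round terracotta diya (small oil lamp dish) with a white inside and a thin white band, 56 mm across with upright sides, 22 mm high, 55 to 115 g, standing loose on the trolley top; all six are alike; origin at the centre of its underside. At the start the six are about 72 mm apart along the line (gaps of 5 mm or more) and each up to 65 mm to either side of it; they slide without rolling and stop when the push stops
- diya2: another diya, exactly like diya1
- diya3: another diya, exactly like diya1
- diya4: another diya, exactly like diya1
- diya5: another diya, exactly like diya1
- diya6: another diya, exactly like diya1
- ruler_grip (a point): wooden straight ruler, 200 mm long, 28 mm wide, 10 mm thick, 100 g, with an upright dark wooden grip block on the middle of its upper face: 14 mm thick (across the ruler), 50 mm long (along it), its top 75 mm above the ruler's underside. This point lies inside the grip block, 55 mm above the ruler's underside, over the ruler's centre; x axis along the ruler, y across it, z up. It starts lying flat in its tray. Both ruler edges are straight and symmetrical about this point
- tray: fixed grey hard silicone tray for the ruler, 250 x 70 mm outside (x long), 9 mm high, inner hollow 238 x 58 mm, its inner floor 3 mm above the trolley top (the lip rises 6 mm over it); origin at the centre of its underside, z up
- lota: bystander: small steel lota (round pot), 80 mm across, 85 mm high, loose; origin at the centre of its underside; stands 180 to 190 mm to one side of the line
- plaque: bystander: wooden plaque standing upright on a foot 50 mm (x) by 120 mm (y), 90 mm high in all, loose; origin at the centre of its underside; stands about 180 to 190 mm from the line, on the other side from the lota
- caddy: bystander: red plastic drawer caddy, 140 (x) by 120 (y) by 90 mm high, its two tilt-out drawers on the +x face, fixed; origin at the centre of its underside; stands on the other side of the trolley from the ruler's tray
There are look-alikes about, which are no part of the job. Leave any black or pink look-alike of the diya2 alone.

How it is judged:
At the end, for the whole second after the job is handed in: Every diya stands upright on the trolley at rest with its centre within 7 mm of the blue line's middle, within its 460 mm length; the ruler lies flat in its tray (grip within 30 mm along and 20 mm across of the tray's centre, ruler within 0.25 rad of the tray's direction), released (x of diya1 in the frame of line between -0.007 and 0.007 m and y of diya1 in the frame of line between -0.23 and 0.23 m and angle between each of diya1, diya2, diya3, diya4, diya5, diya6, ruler_grip's own z axis and vertical below 0.08 rad and height (world z) of each of diya1, diya2, diya3, diya4, diya5, diya6 below 0.004 m and linear speed of each of diya1, diya2, diya3, diya4, diya5, diya6 below 0.02 m/s and x of diya2 in the frame of line between -0.007 and 0.007 m and y of diya2 in the frame of line between -0.23 and 0.23 m and x of diya3 in the frame of line between -0.007 and 0.007 m and y of diya3 in the frame of line between -0.23 and 0.23 m and x of diya4 in the frame of line between -0.007 and 0.007 m and y of diya4 in the frame of line between -0.23 and 0.23 m and x of diya5 in the frame of line between -0.007 and 0.007 m and y of diya5 in the frame of line between -0.23 and 0.23 m and x of diya6 in the frame of line between -0.007 and 0.007 m and y of diya6 in the frame of line between -0.23 and 0.23 m and x of ruler_grip in the frame of tray between -0.03 and 0.03 m and y of ruler_grip in the frame of tray between -0.02 and 0.02 m and z of ruler_grip in the frame of tray below 0.0615 m and angle between the x axis of ruler_grip and the x axis of tray, either way round below 0.25 rad); the robot touches nothing.
It fails at once if the gripper or arm touches a diya (over 0.5 N) (contact force between any of the fingers, the arm and diya1 above 0.5 N or contact force between any of the fingers, the arm and diya2 above 0.5 N or contact force between any of the fingers, the arm and diya3 above 0.5 N or contact force between any of the fingers, the arm and diya4 above 0.5 N or contact force between any of the fingers, the arm and diya5 above 0.5 N or contact force between any of the fingers, the arm and diya6 above 0.5 N).
It fails at once if a diya is tipped (over 0.3 rad) or lifted (over 12 mm) (angle between any of diya1, diya2, diya3, diya4, diya5, diya6's own z axis and vertical above 0.3 rad or height (world z) of any of diya1, diya2, diya3, diya4, diya5, diya6 above 0.012 m).
It fails at once if the lota or the plaque is moved by more than 20 mm (distance of any of lota, plaque from where it was at the start of the episode above 0.02 m).
It also fails if it takes over 72 s, if anything falls off the work surface, if the arm or the gripper's body presses on something with over 40 N, if the wrist force passes 120 N, or if a joint passes its speed limit or range.

## Robot

A 7-joint arm with a two-finger parallel gripper is mounted at the origin on the work surface. World frame = base frame: x ahead of the robot, y to its left, z up, the work surface at z = 0. Lengths are in m, angles in rad, forces in N, time in s.
With the tool pointing down it reaches from about 0.4 to 0.85 m from the base axis. Payload 10.4 kg.
Tool frame: the origin (TCP) lies where the fingers leave the gripper's body, on its centre line; the fingertips stand 70 mm ahead of it and the grasp point (between the pads) lies r.grip_depth ahead of it (r.grip_depth is the distance from the TCP to the grasp point, in m); z points along the fingers, y is the direction in which the jaws open and shut (so a half turn about z gives the same grasp; the last joint's range is limited). The gripper opens to 87 mm and grips with 3 to 60 N. Pads are 19 mm wide; open, the fingers measure 117 mm over their backs; the gripper's body (75 mm by 190 mm) begins 51 mm behind the grasp point.
Start: joints at [-1.169, 0.332, -0.065, 1.46, 0.022, 1.35, -0.088], TCP at [0.258, 0.569, 0.292] pointing down, gripper open.
Joint ranges: [-2.6, 2.6], [-0.5, 2.12], [-1.47, 1.34], [0.16, 2.42], [-1.27, 4.41], [0.06, 2.06], [-2.6, 2.6]. Speed limits (rad/s): [2.22, 2.22, 2.79, 2.79, 3.14, 3.14, 3.14].

## Interface

Orientations are given as a unit quaternion [x, y, z, w].
In Python, from bench import monitor, viewer, workorder, nets, r gives the robot as it stands.
- The arm moves only by the tool drive_tool, never from a script. Its argument "plan" is a list of rows, each an object of numbers: "rx", "ry", "rz": the turn, a rotation vector about the tool's x, y, z in units of 360 degrees (1.0 is 360 degrees); "x", "y", "z": the shift along the tool's x, y, z in units of 1000 mm (1.0 is 1000 mm); "fingers": the opening, from 0 (shut) to 1 (fully open). In form: [{"rx": .., "ry": .., "rz": .., "x": .., "y": .., "z": .., "fingers": ..}, ...]. A call has 1 to 12 rows; each row is the pose to reach, as a shift and turn from the pose commanded when the call began, along the tool's axes at that moment, turning the shorter way round; what a row does not reach only later rows make up. A row lasts 1/8 s, in which the tool goes at most 62.5 mm and 10.7 degrees, less where a joint would pass 70% of its speed; a pose out of reach is approached as far as the arm can. A call with a number of a shift or a turn outside -1 to 1 is refused whole. A call with a gripper value outside its range is refused whole. The fingers move at their own pace and stop on an object; "squeeze" is the grip in N (left out, the last holds). Time passes only in rows, so rows that repeat a pose let the fingers close. It gives the time, the measured TCP pose, the force and the opening at its end, in the units of the state.
- monitor.read_state(): the state, without advancing time (a new reading comes with each control period).
- viewer.camera(name): name is "scene" or "top" or "wrist"; returns a dict with "color" (400x640x3 uint8, red, green, blue), "depth" (400x640 float32, m along the optical axis (not along the pixel's ray), 0 where there is no reading), "camera_matrix" (3x3 intrinsics, pixels), "xyz" and "rotation" of the camera in the world. Camera axes: x right, y down, z forward; pixel columns grow to the right and rows downward; lengths in m; the calibration is good to about 2 mm. A picture is of the moment at which its call begins.
- workorder.close_job(): hands the job in, once; it reports no verdict.
Trained networks look in the newest picture that a camera, given by its name, has taken for a name from the list of things; names that differ only in an ending like _2 or _b are one class to them, and where a whole thing is asked for, a point or a joint stands for the part that bears it (a point fixed in the world has none). Each returns a list of dicts, best first, with "confidence" (0 to 1); they miss things now and then, are a little off and sometimes report something else, mostly with a low value. They report only what shows in the picture. A call takes as long as a camera call. They do not tell look-alikes from the thing itself.
- nets.find_in(label, camera): "centre" ([x, y, z] in m, in world coordinates, good to about 4 mm: the middle of the surface that is visible of it).
- nets.regions_of(label, camera): "region" (400x640 bool, what is visible of it).
The state is a dict: "time": time; "joint_positions": joint angles; "joint_vel": joint speeds; "joint_torque": joint torques, N m; "ee_pos": TCP position; "eef_rot": TCP orientation; "ft_force": force on the tool from outside, world axes, zero at the start; "torque": the same for the moment, N m; "width": finger opening in m.
Only numpy, scipy, OpenCV 4.12 (cv2) and the standard library are available. Lean on these libraries where they do the work, as an engineer would, in place of code of your own. Each camera call takes 0.05 s, during which the arm holds its last target.

## Working session

There is one attempt and no reset: what is moved stays moved. The work goes in short steps, Python scripts to look and compute and a tool call to move; the robot and the scene stay as the last step left them, time stands still between calls to the robot, and variables do not carry over. Pictures are saved under pics/ and viewed, and the job is handed in when it is done.

Besides the shell and the picture viewer there is one more tool, called after ">>>" as name(argument=value, ...), one argument or row to a line, values as JSON. drive_tool: Moves the arm, as the interface text tells. Its arguments: {"type":"object","properties":{"plan":{"type":"array","items":{"type":"object","properties":{"rx":{"type":"number","minimum":-1,"maximum":1},"ry":{"type":"number","minimum":-1,"maximum":1},"rz":{"type":"number","minimum":-1,"maximum":1},"x":{"type":"number","minimum":-1,"maximum":1},"y":{"type":"number","minimum":-1,"maximum":1},"z":{"type":"number","minimum":-1,"maximum":1},"fingers":{"type":"number"}}}},"squeeze":{"type":"number"}},"required":["plan"]}

```bash
mkdir -p pics; ls
python3 - <<'E'
from bench import monitor, viewer, nets, r
import cv2, numpy as np
print(monitor.read_state()); print(r.grip_depth)
for n in ["scene","top","wrist"]:
    c=viewer.camera(n); cv2.imwrite(f"pics/{n}0.png",c["color"][:,:,::-1]); print(n,c["camera_matrix"].tolist(),c["xyz"],c["rotation"])
E
```

```text
pics
{'time': 0.0, 'joint_positions': array([-1.1686074 ,  0.33292613, -0.06471048,  1.46097757,  0.02160949,
        1.34988092, -0.0884851 ]), 'joint_vel': array([-2.74266549e-04,  3.66695342e-06,  5.14062028e-04, -8.58797715e-04,
        1.11880898e-05, -1.03822125e-03, -8.35514248e-04]), 'joint_torque': array([ 6.93946386e-04, -6.23271275e+01,  2.49573524e-02, -3.89897382e+01,
       -6.14056620e-02,  3.97303922e-02,  7.55726796e-05]), 'ee_pos': array([0.25745667, 0.56918443, 0.2914027 ]), 'eef_rot': array([ 2.10777326e-01,  9.77533815e-01, -7.38132950e-04, -1.20988756e-04]), 'ft_force': array([0.07780586, 0.16764594, 0.08009427]), 'torque': array([ 0.02533313, -0.05158128,  0.05348822]), 'width': 0.08673015046273758}
0.051
scene [[467.78051432995306, 0.0, 323.84512360366915], [0.0, 467.78051432995306, 197.85387642205703], [0.0, 0.0, 1.0]] [ 1.26820304 -0.01047304  1.17397811] [ 0.66659299  0.68909814 -0.19855466 -0.20340499]
top [[512.9622917083082, 0.0, 312.33879001138865], [0.0, 512.9622917083082, 203.71739005011904], [0.0, 0.0, 1.0]] [0.47002241 0.00195059 1.21860721] [ 0.71399924 -0.69938809  0.02217433 -0.02386825]
wrist [[359.47605500709557, 0.0, 315.9062263515579], [0.0, 359.47605500709557, 198.8924738168727], [0.0, 0.0, 1.0]] [0.19085868 0.60073153 0.38516751] [0.83268244 0.53759064 0.07135542 0.11200299]
```

View pics/top0.png

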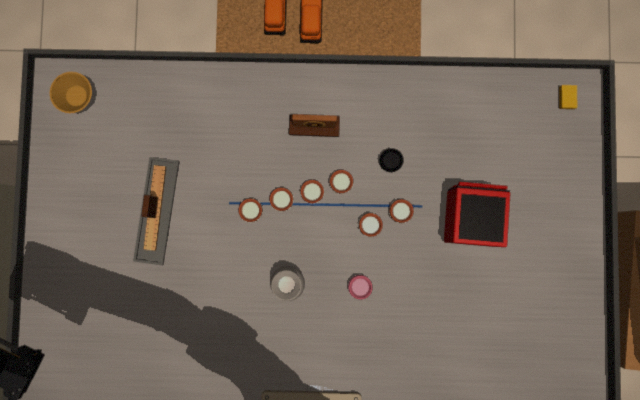

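View pics/scene0.png

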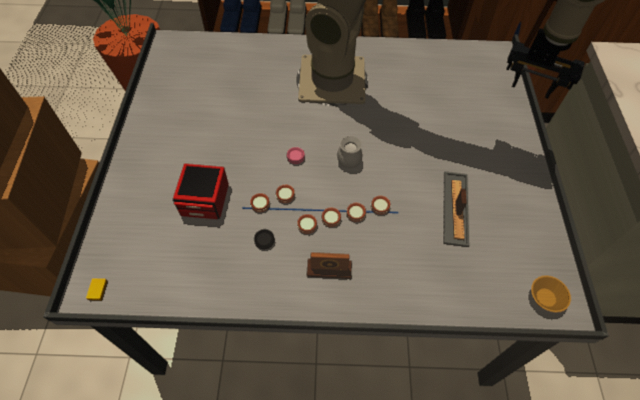

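The top view shows six terracotta and white diyas at about (250,210), (281,199), (312,191), (341,181), (370,224) and (401,210). The look-alikes are black at (391,160) and pink at (360,287). The tray with the ruler is at (157,210), the lota at (287,284), the plaque at (314,125) and the line runs along v≈205. Next I'll measure them.

```bash
cat > h.py <<'E'
from bench import monitor, viewer, nets, r
import cv2, numpy as np
from scipy.spatial.transform import Rotation as R
def proj(c,p):
    Rm=R.from_quat(c["rotation"]).as_matrix(); q=(np.asarray(p)-c["xyz"])@Rm; K=c["camera_matrix"]
    return np.stack([K[0,0]*q[...,0]/q[...,2]+K[0,2],K[1,1]*q[...,1]/q[...,2]+K[1,2]],-1)
def ray(c,uv,z):
    uv=np.atleast_2d(uv).astype(float);K=c["camera_matrix"]; Rm=R.from_quat(c["rotation"]).as_matrix()
    d=np.c_[(uv[:,0]-K[0,2])/K[0,0],(uv[:,1]-K[1,2])/K[1,1],np.ones(len(uv))]@Rm.T
    return c["xyz"]+d*((z-c["xyz"][2])/d[:,2])[:,None]
def cloud(c):
    K=c["camera_matrix"]; Rm=R.from_quat(c["rotation"]).as_matrix(); h,w=c["depth"].shape
    u,v=np.meshgrid(np.arange(w),np.arange(h)); d=c["depth"]
    return np.stack([(u-K[0,2])/K[0,0]*d,(v-K[1,2])/K[1,1]*d,d],-1)@Rm.T+c["xyz"]
def line(c):
    im=c["color"].astype(int); P=cloud(c)
    m=(im[...,2]>im[...,0]+35)&(im[...,2]>im[...,1]+15)
    v,u=np.nonzero(m); p=ray(c,np.c_[u,v],0.0)[:,:2]
    k=(abs(p[:,0]-.47)<.15)&(abs(p[:,1])<.35); p=p[k]
    for _ in range(3):
        ce=p.mean(0); _,_,V=np.linalg.svd(p-ce,full_matrices=False); d=V[0]; 
        e=(p-ce)@V[1]; p=p[abs(e)<.006]
    t=(p-ce)@d
    return ce,d*np.sign(d[1]),p,(t.min(),t.max())
def diyas(c,label="diya1",z=0.02):
    out=[]
    for q in nets.regions_of(label,c_name(c)):
        v,u=np.nonzero(q["region"]); out.append((q["confidence"],u.mean(),v.mean(),len(u)))
    return out
E
python3 - <<'E'
from h import *
for cam in ["top","scene"]:
    c=viewer.camera(cam)
    ce,d,p,t=line(c); print(cam,"line",ce,d,len(p),t, "mid",ce+d*(t[0]+t[1])/2*1)
    for l in ["diya1","lota","plaque","tray","ruler_grip","caddy"]:
        for q in nets.find_in(l,cam): print(l,round(q["confidence"],2),np.round(q["centre"],4),proj(c,q["centre"]).round())
    P=cloud(c)
    for q in nets.regions_of("diya1",cam):
        v,u=np.nonzero(q["region"]); k=P[v,u,2]; 
        print("reg",round(q["confidence"],2),u.mean().round(1),v.mean().round(1),len(u),np.percentile(k,[10,50,90]).round(4), "bbox mid",(u.min()+u.max())/2,(v.min()+v.max())/2)
E
```

```text
top line [ 0.54855284 -0.04402296] [-0.00405857  0.99999176] 191 (np.float64(-0.24581127368401023), np.float64(0.20885907467766338)) mid [ 0.54862783 -0.06249891]
diya1 0.93 [0.5315 0.1518 0.0151] [250. 210.]
diya1 0.91 [ 0.3588 -0.1074  0.0141] [359. 286.]
diya1 0.84 [0.5796 0.0057 0.0149] [313. 191.]
diya1 0.82 [ 0.6575 -0.1799  0.0123] [392. 159.]
diya1 0.75 [ 0.6044 -0.0612  0.014 ] [341. 181.]
diya1 0.73 [0.561  0.0799 0.015 ] [281. 198.]
diya1 0.68 [ 0.5387 -0.1977  0.0134] [399. 210.]
diya1 0.62 [ 0.5042 -0.1244  0.0169] [367. 224.]
lota 0.86 [0.3708 0.0571 0.0725] [287. 282.]
plaque 0.81 [0.7333 0.0037 0.019 ] [315. 126.]
tray 0.84 [0.5146 0.3638 0.0032] [161. 215.]
tray 0.47 [ 0.6098 -0.0599  0.0149] [341. 178.]
ruler_grip 0.8 [0.537  0.3725 0.0147] [156. 205.]
caddy 0.74 [ 0.5297 -0.355   0.0853] [475. 213.]
reg 0.97 311.8 191.3 435 [0.012  0.0162 0.0224] bbox mid 311.5 191.5
reg 0.96 250.5 209.2 477 [0.0111 0.0159 0.0225] bbox mid 250.5 209.0
reg 0.93 340.6 181.3 398 [0.0124 0.0162 0.0219] bbox mid 340.5 181.0
reg 0.83 281.2 198.8 419 [0.0124 0.0162 0.0228] bbox mid 281.5 
[... 1011 characters left out ...]
0. 202.]
tray 0.92 [0.5461 0.3651 0.003 ] [452. 213.]
ruler_grip 0.77 [0.5539 0.3718 0.0137] [456. 214.]
caddy 0.2 [0.3788 0.0574 0.0671] [349. 151.]
reg 0.89 306.9 223.6 313 [0.0113 0.017  0.0234] bbox mid 307.0 224.0
reg 0.87 263.4 238.7 327 [0.0123 0.0174 0.0237] bbox mid 263.5 238.5
reg 0.83 330.7 216.4 314 [0.0119 0.0174 0.0233] bbox mid 330.5 216.5
reg 0.71 294.8 154.8 256 [0.0108 0.0176 0.0239] bbox mid 294.5 154.5
reg 0.7 355.4 211.3 313 [0.0117 0.0174 0.0238] bbox mid 355.5 211.5
reg 0.65 258.8 201.7 305 [0.0122 0.0178 0.0248] bbox mid 258.5 202.0
reg 0.63 284.3 193.2 297 [0.0102 0.0169 0.0229] bbox mid 284.0 193.5
reg 0.62 379.9 204.6 288 [0.0123 0.0172 0.0236] bbox mid 380.0 204.5
```

Run:
```python
from h import *
for cam in ["top","scene"]:
    c=viewer.camera(cam); P=cloud(c)
    sel=(P[...,1]>.28)&(P[...,1]<.46)&(P[...,0]>.38)&(P[...,0]<.7)
    im=c["color"].astype(int)
    wood=sel&(im[...,0]>im[...,2]+50)
    grip=sel&(P[...,2]>.06)&(P[...,2]<.1); lab=sel&(P[...,2]>.03)
    for n,m,z in [("ruler",wood&(P[...,2]<.03),.013),("griptop",grip,.078),]:
        v,u=np.nonzero(m); p=ray(c,np.c_[u,v],z)[:,:2]; 
        rc=cv2.minAreaRect(p.astype(np.float32)*1000); print(cam,n,len(p),rc,p.mean(0),P[m][:,2].mean())
    dark=None
    # tray: gray outline via net
    for q in nets.regions_of("tray",cam)[:1]:
        v,u=np.nonzero(q["region"]); p=ray(c,np.c_[u,v],.006)[:,:2]; print("tray",cv2.minAreaRect(p.astype(np.float32)*1000))
    for q in nets.regions_of("ruler_grip",cam)[:1]:
        v,u=np.nonzero(q["region"]); zz=P[v,u,2]; k=zz>.07; p=P[v[k],u[k]]; print("grip pts",k.sum(),p.mean(0),p.min(0),p.max(0))
    if cam=="top":
        cv2.imwrite("pics/tray0.png",cv2.resize(c["color"][140:280,110:210,::-1],None,fx=5,fy=5)[:600])
        cv2.imwrite("pics/line0.png",cv2.resize(c["color"][150:300,220:420,::-1],None,fx=4,fy=4))
```

```text
top ruler 833 ((532.7577514648438, 378.0045471191406), (28.387327194213867, 200.02798461914062), 85.2500991821289) [0.53149654 0.37710325] 0.013091559954541905
top griptop 188 ((532.6597290039062, 374.55072021484375), (19.962886810302734, 48.379520416259766), 85.29412841796875) [0.53243131 0.37490518] 0.07499566482706627
tray ((525.7828979492188, 375.6956787109375), (77.66462707519531, 253.50686645507812), 83.37061309814453)
grip pts 158 [0.53133187 0.36724036 0.10621269] [0.47002241 0.00195059 0.07018573] [0.55682325 0.38476065 1.21860721]
scene ruler 427 ((533.033203125, 379.2456359863281), (29.490219116210938, 203.1885223388672), 85.29945373535156) [0.54266831 0.37608607] 0.014296919608367598
scene griptop 117 ((537.8877563476562, 374.5849914550781), (16.86213493347168, 62.32320022583008), 82.26212310791016) [0.53772346 0.37508616] 0.07524730974690436
tray ((524.15869140625, 376.54913330078125), (71.67752075195312, 255.54054260253906), 82.6678237915039)
grip pts 91 [0.54962529 0.36828843 0.10260648] [ 0.50743493 -0.01047304  0.0700172 ] [1.26820304 0.38659742 1.17397811]
```

View pics/tray0.png

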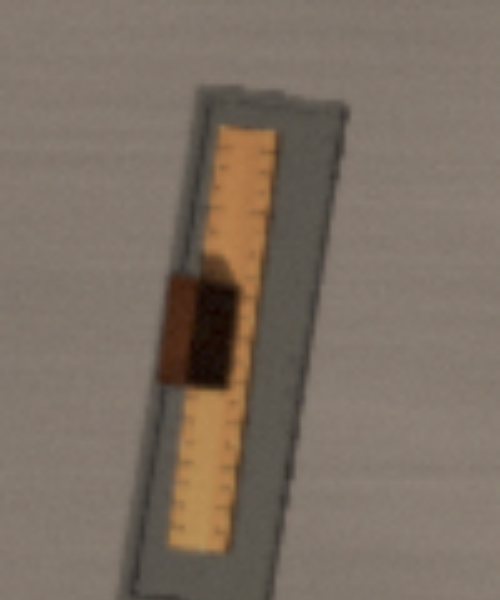

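View pics/line0.png

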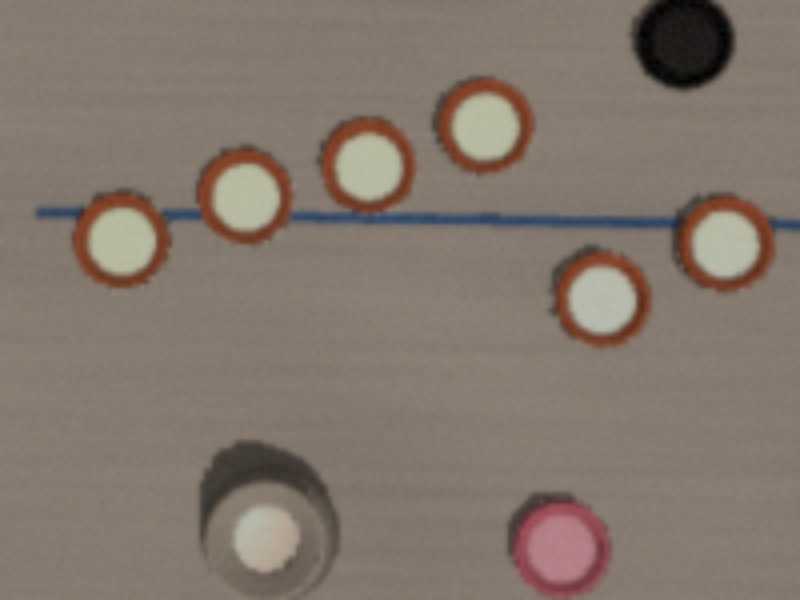

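Both crops match the descriptions: the six terracotta and white dishes are the targets, and the black and pink ones are look-alikes. The ruler lies at (0.533, 0.378) with heading about 175°. I'll write a helper that gives move numbers.

```bash
cat >> h.py <<'E'
def quat_down(deg):
    a=np.radians(deg); x=np.array([np.cos(a),np.sin(a),0]); z=np.array([0,0,-1.]); y=np.cross(z,x)
    return R.from_matrix(np.c_[x,y,z])
def go(pos,deg,s=None):
    s=s or monitor.read_state(); R0=R.from_quat(s["eef_rot"])
    sh=R0.inv().apply(np.array(pos)-s["ee_pos"]); rv=(R0.inv()*quat_down(deg)).as_rotvec()/(2*np.pi)
    print("to",pos,deg,"x %.4f y %.4f z %.4f  rx %.4f ry %.4f rz %.4f"%(*sh,*rv))
def st():
    s=monitor.read_state(); x=R.from_quat(s["eef_rot"]).as_matrix()
    print("t",round(s["time"],2),s["ee_pos"].round(4),"yaw",np.degrees(np.arctan2(x[1,0],x[0,0])).round(2),"tz",x[:,2].round(3),"w",round(s["width"],4),"F",s["ft_force"].round(2),"q",s["joint_positions"].round(2))
E
python3 - <<'E'
from h import *
st(); go([.5328,.378,.25],175.25); go([.5328,.378,.107],175.25)
E
```

```text
t 1.25 [0.2576 0.5695 0.2923] yaw 155.66 tz [ 0.  0. -1.] w 0.0871 F [-0.38  0.44 -0.12] q [-1.17  0.33 -0.06  1.46  0.02  1.35 -0.09]
to [0.5328, 0.378, 0.25] 175.25 x -0.3297 y -0.0611 z 0.0423  rx 0.0000 ry -0.0000 rz -0.0544
to [0.5328, 0.378, 0.107] 175.25 x -0.3297 y -0.0611 z 0.1853  rx 0.0000 ry -0.0000 rz -0.0544
```

>>> drive_tool(
  plan=[
    {"x": -0.165,"y": -0.03,"z": 0.02,"rz": -0.027,"fingers": 0.6},
    {"x": -0.33,"y": -0.061,"z": 0.042,"rz": -0.0544,"fingers": 0.6},
    {"x": -0.33,"y": -0.061,"z": 0.042,"rz": -0.0544,"fingers": 0.6},
    {"x": -0.33,"y": -0.061,"z": 0.042,"rz": -0.0544,"fingers": 0.6},
    {"x": -0.33,"y": -0.061,"z": 0.042,"rz": -0.0544,"fingers": 0.6},
    {"x": -0.33,"y": -0.061,"z": 0.042,"rz": -0.0544,"fingers": 0.6},
    {"x": -0.33,"y": -0.061,"z": 0.042,"rz": -0.0544,"fingers": 0.6},
    {"x": -0.33,"y": -0.061,"z": 0.042,"rz": -0.0544,"fingers": 0.6},
  ],
)

```text
validation failed for argument at $.pl...
```

Run:
```python
from h import *
st(); go([.5328,.378,.107],175.25)
c=viewer.camera("wrist"); cv2.imwrite("pics/w1.png",c["color"][:,:,::-1]); P=cloud(c)
sel=(abs(P[...,0]-.53)<.08)&(abs(P[...,1]-.378)<.06)&(P[...,2]>.066)&(P[...,2]<.085)
v,u=np.nonzero(sel); print(len(u)); p=P[sel]; print(p.mean(0),cv2.minAreaRect(p[:,:2].astype(np.float32)*1000))
```

```text
t 1.25 [0.2576 0.5695 0.2923] yaw 155.66 tz [ 0.  0. -1.] w 0.0871 F [-0.38  0.44 -0.12] q [-1.17  0.33 -0.06  1.46  0.02  1.35 -0.09]
to [0.5328, 0.378, 0.107] 175.25 x -0.3297 y -0.0611 z 0.1853  rx 0.0000 ry -0.0000 rz -0.0544
0
[nan nan nan] ((0.0, 0.0), (0.0, 0.0), 0.0)<stdin>:5: RuntimeWarning: Mean of empty slice.
  ret = um.true_divide(
```

View pics/w1.png

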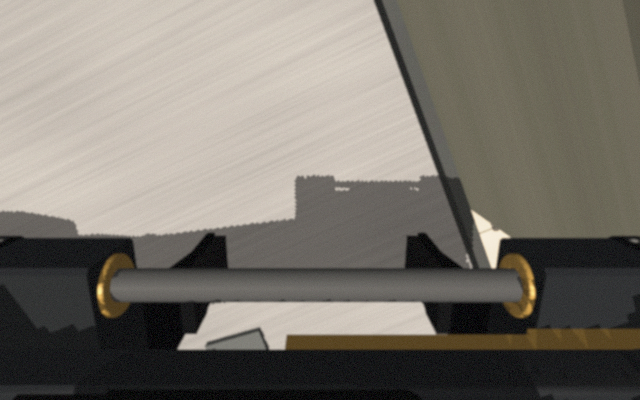

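The wrist view shows only the gripper and bare table, because the arm hasn't moved. The move was refused, so I'll try rows with every field filled in.

>>> drive_tool(
  plan=[
    {"rx": 0,"ry": 0,"rz": -0.027,"x": -0.165,"y": -0.03,"z": 0.02,"fingers": 0.6},
    {"rx": 0,"ry": 0,"rz": -0.0544,"x": -0.33,"y": -0.061,"z": 0.042,"fingers": 0.6},
    {"rx": 0,"ry": 0,"rz": -0.0544,"x": -0.33,"y": -0.061,"z": 0.042,"fingers": 0.6},
    {"rx": 0,"ry": 0,"rz": -0.0544,"x": -0.33,"y": -0.061,"z": 0.042,"fingers": 0.6},
    {"rx": 0,"ry": 0,"rz": -0.0544,"x": -0.33,"y": -0.061,"z": 0.042,"fingers": 0.6},
    {"rx": 0,"ry": 0,"rz": -0.0544,"x": -0.33,"y": -0.061,"z": 0.042,"fingers": 0.6},
    {"rx": 0,"ry": 0,"rz": -0.0544,"x": -0.33,"y": -0.061,"z": 0.042,"fingers": 0.6},
    {"rx": 0,"ry": 0,"rz": -0.0544,"x": -0.33,"y": -0.061,"z": 0.042,"fingers": 0.6},
    {"rx": 0,"ry": 0,"rz": -0.0544,"x": -0.33,"y": -0.061,"z": 0.042,"fingers": 0.6},
  ],
  squeeze=40,
)

```text
time: 2.42
ee_pos: [0.5319, 0.3793, 0.2505]
eef_rot: [0.04, 0.999, 0.0, -0.0]
ft_force: [0.4, -0.3, -0.1]
width: 0.0523
```

Run:
```python
from h import *
st(); go([.5328,.378,.107],175.25)
c=viewer.camera("wrist"); cv2.imwrite("pics/w2.png",c["color"][:,:,::-1]); P=cloud(c)
sel=(abs(P[...,0]-.53)<.08)&(abs(P[...,1]-.378)<.06)&(P[...,2]>.066)&(P[...,2]<.085)
v,u=np.nonzero(sel); print(len(u)); p=P[sel]; print(p.mean(0),cv2.minAreaRect(p[:,:2].astype(np.float32)*1000))
```

```text
t 2.42 [0.5319 0.3793 0.2505] yaw 175.38 tz [-0.     0.001 -1.   ] w 0.0523 F [ 0.36 -0.25 -0.06] q [-0.73  0.41  0.05  1.44 -0.02  1.29  0.82]
to [0.5328, 0.378, 0.107] 175.25 x -0.0010 y -0.0014 z 0.1435  rx 0.0001 ry -0.0000 rz 0.0004
1153
[0.53085084 0.38087955 0.07861167] ((532.3683471679688, 380.76580810546875), (13.384568214416504, 49.37398147583008), 85.39501190185547)
```

View pics/w2.png

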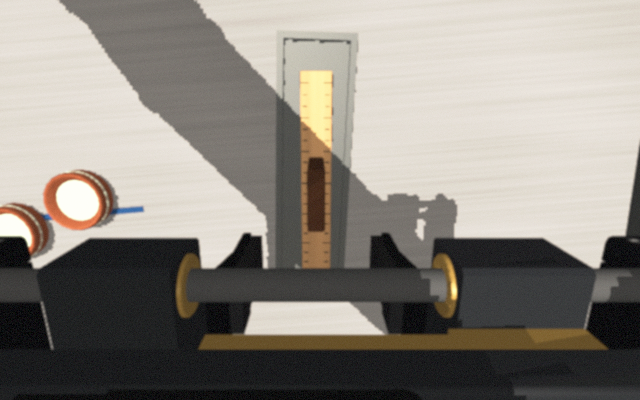

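The wrist view shows the grip block at about (316,195), inside the tray and lined up between the jaws. I'll descend straight and close.

>>> drive_tool(
  plan=[
    {"rx": 0,"ry": 0,"rz": 0,"x": -0.001,"y": 0,"z": 0.05,"fingers": 0.6},
    {"rx": 0,"ry": 0,"rz": 0,"x": -0.001,"y": 0,"z": 0.09,"fingers": 0.6},
    {"rx": 0,"ry": 0,"rz": 0,"x": -0.001,"y": 0,"z": 0.12,"fingers": 0.6},
    {"rx": 0,"ry": 0,"rz": 0,"x": -0.001,"y": 0,"z": 0.143,"fingers": 0.6},
    {"rx": 0,"ry": 0,"rz": 0,"x": -0.001,"y": 0,"z": 0.143,"fingers": 0.6},
    {"rx": 0,"ry": 0,"rz": 0,"x": -0.001,"y": 0,"z": 0.143,"fingers": 0},
    {"rx": 0,"ry": 0,"rz": 0,"x": -0.001,"y": 0,"z": 0.143,"fingers": 0},
    {"rx": 0,"ry": 0,"rz": 0,"x": -0.001,"y": 0,"z": 0.143,"fingers": 0},
    {"rx": 0,"ry": 0,"rz": 0,"x": -0.001,"y": 0,"z": 0.143,"fingers": 0},
    {"rx": 0,"ry": 0,"rz": 0,"x": -0.001,"y": 0,"z": 0.143,"fingers": 0},
  ],
  squeeze=45,
)

```text
time: 3.72
ee_pos: [0.5341, 0.3779, 0.1074]
eef_rot: [0.041, 0.999, 0.0, 0.0]
ft_force: [-0.3, 0.8, 3.4]
width: 0.0137
```

>>> drive_tool(
  plan=[
    {"rx": 0,"ry": 0,"rz": 0,"x": 0,"y": 0,"z": -0.02,"fingers": 0},
    {"rx": 0,"ry": 0,"rz": 0,"x": 0,"y": 0,"z": -0.05,"fingers": 0},
    {"rx": 0,"ry": 0,"rz": 0,"x": 0,"y": 0,"z": -0.08,"fingers": 0},
    {"rx": 0,"ry": 0,"rz": 0,"x": 0,"y": 0,"z": -0.1,"fingers": 0},
    {"rx": 0,"ry": 0,"rz": 0,"x": 0,"y": 0,"z": -0.1,"fingers": 0},
  ],
)

```text
time: 4.35
ee_pos: [0.5347, 0.3783, 0.2094]
eef_rot: [0.041, 0.999, 0.001, 0.001]
ft_force: [0.4, -0.4, -1.5]
width: 0.0136
```

Run:
```python
from h import *
st()
for cam in ["wrist","scene"]:
  c=viewer.camera(cam); cv2.imwrite(f"pics/{cam}3.png",c["color"][:,:,::-1])
  if cam=="wrist":
    P=cloud(c); im=c["color"].astype(int); s=monitor.read_state(); R0=R.from_quat(s["eef_rot"])
    L=(P-s["ee_pos"])@R0.as_matrix()
    m=(abs(L[...,1])<.03)&(L[...,2]>.085)&(L[...,2]<.12)&(abs(L[...,0])<.14)
    p=L[m]; print(m.sum(),np.percentile(p[:,2],[5,50,95]),cv2.minAreaRect(p[:,:2].astype(np.float32)*1000),p.min(0),p.max(0))
```

```text
t 4.35 [0.5347 0.3783 0.2094] yaw 175.24 tz [ 0.003  0.002 -1.   ] w 0.0136 F [ 0.42 -0.37 -1.53] q [-0.72  0.45  0.05  1.48 -0.02  1.21  0.82]
9215 [0.09046628 0.09160704 0.09275138] ((19.329010009765625, 1.9038238525390625), (28.102785110473633, 162.31747436523438), 89.9990234375) [-0.06182991 -0.0121487   0.08505565] [0.10048791 0.01595525 0.09400184]
```

View pics/wrist3.png

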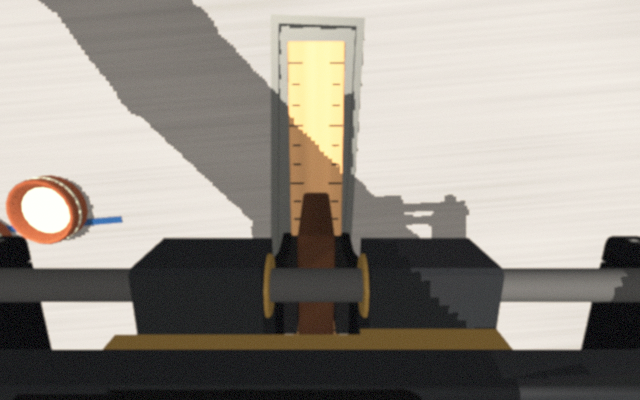

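View pics/scene3.png

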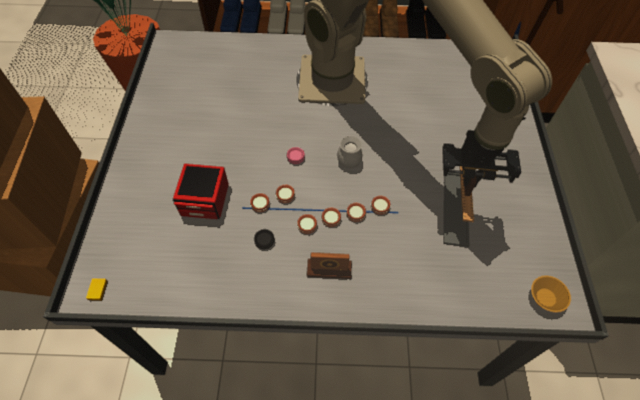

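The ruler is held square: 13.6 mm wide grip, 28 mm wide blade, its underside 0.1016 m below the TCP. Next I'll go over to the +x side of the row.

Run:
```python
from h import *
st(); go([.668,.010,.21],90.23)
```

```text
t 4.45 [0.5338 0.3776 0.2065] yaw 175.25 tz [-0.001 -0.001 -1.   ] w 0.0138 F [-0.23  0.47 -1.48] q [-0.72  0.45  0.05  1.49 -0.02  1.21  0.82]
to [0.668, 0.01, 0.21] 90.23 x -0.1642 y -0.3552 z -0.0034  rx -0.0002 ry -0.0000 rz 0.2362
```

>>> drive_tool(
  plan=[
    {"rx": 0,"ry": 0,"rz": 0.03,"x": -0.02,"y": -0.044,"z": -0.02,"fingers": 0},
    {"rx": 0,"ry": 0,"rz": 0.06,"x": -0.04,"y": -0.088,"z": -0.02,"fingers": 0},
    {"rx": 0,"ry": 0,"rz": 0.09,"x": -0.06,"y": -0.132,"z": -0.02,"fingers": 0},
    {"rx": 0,"ry": 0,"rz": 0.12,"x": -0.08,"y": -0.176,"z": -0.02,"fingers": 0},
    {"rx": 0,"ry": 0,"rz": 0.15,"x": -0.1,"y": -0.22,"z": -0.02,"fingers": 0},
    {"rx": 0,"ry": 0,"rz": 0.18,"x": -0.12,"y": -0.264,"z": -0.02,"fingers": 0},
    {"rx": 0,"ry": 0,"rz": 0.21,"x": -0.14,"y": -0.308,"z": -0.02,"fingers": 0},
    {"rx": 0,"ry": 0,"rz": 0.2362,"x": -0.164,"y": -0.355,"z": -0.02,"fingers": 0},
    {"rx": 0,"ry": 0,"rz": 0.2362,"x": -0.164,"y": -0.355,"z": -0.02,"fingers": 0},
    {"rx": 0,"ry": 0,"rz": 0.2362,"x": -0.164,"y": -0.355,"z": -0.02,"fingers": 0},
  ],
)

```text
time: 5.7
ee_pos: [0.6676, 0.0108, 0.2257]
eef_rot: [0.706, 0.709, -0.001, -0.001]
ft_force: [0.4, 0.5, -1.7]
width: 0.0137
```

Run:
```python
from h import *
st(); go([.668,.010,.106],90.23)
for cam in ["top","wrist"]:
  c=viewer.camera(cam); cv2.imwrite(f"pics/{cam}4.png",c["color"][:,:,::-1])
```

```text
t 5.7 [0.6676 0.0108 0.2257] yaw 90.24 tz [-0.002  0.    -1.   ] w 0.0137 F [ 0.4   0.54 -1.65] q [-0.4   0.49  0.44  1.44 -0.21  1.26  0.06]
to [0.668, 0.01, 0.106] 90.23 x -0.0008 y 0.0007 z 0.1197  rx -0.0004 ry -0.0000 rz 0.0000
```

View pics/top4.png

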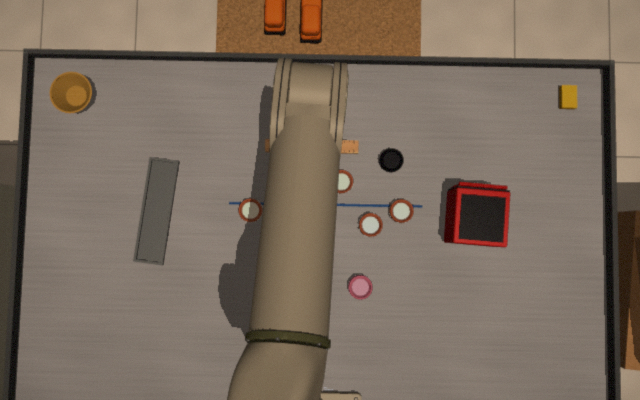

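View pics/wrist4.png

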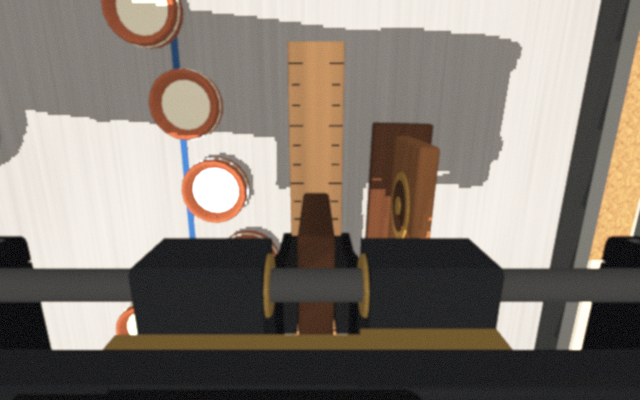

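The wrist view shows the ruler between the diya at (215,190) and the plaque foot at (370,170). The empty tray is clear in the top view at (157,211). I'll measure the tray and the plaque front before lowering.

Run:
```python
from h import *
c=viewer.camera("top"); g=cv2.cvtColor(c["color"],cv2.COLOR_RGB2GRAY).astype(int)
m=np.zeros(g.shape,np.uint8); m[145:275,120:195]=(g[145:275,120:195]<95)
n,l,stt,ce=cv2.connectedComponentsWithStats(m); i=1+stt[1:,4].argmax(); print(stt[i],g[210,157],g[210,120])
v,u=np.nonzero(l==i); p=ray(c,np.c_[u,v],.006)[:,:2]; print(cv2.minAreaRect(p.astype(np.float32)*1000),p.mean(0))
w=viewer.camera("wrist"); P=cloud(w)
sel=(P[...,0]>.69)&(P[...,0]<.8)&(abs(P[...,1])<.12)&(P[...,2]>.008)&(P[...,2]<.1)
p=P[sel]; print(sel.sum(),np.percentile(p,[1,99],axis=0))
for q in nets.regions_of("diya1","wrist"):
    v,u=np.nonzero(q["region"]); print(round(q["confidence"],2),len(u),np.median(P[v,u],axis=0).round(4))
```

```text
[ 134  157   46  108 3201] 86 123
((526.5711059570312, 374.6698913574219), (72.67204284667969, 250.8370819091797), 83.44990539550781) [0.52516229 0.37496005]
7379 [[ 0.71240666 -0.02917589  0.01125909]
 [ 0.75957907  0.06755592  0.09214494]]
0.97 3216 [0.5329 0.1453 0.0158]
0.89 409 [ 0.4848 -0.1205  0.0186]
0.77 4151 [0.5587 0.0826 0.0162]
0.64 3505 [0.5784 0.011  0.0161]
0.51 175 [ 0.6075 -0.0316  0.0134]
```

>>> drive_tool(
  plan=[
    {"rx": 0,"ry": 0,"rz": 0,"x": 0,"y": 0.001,"z": 0.04,"fingers": 0},
    {"rx": 0,"ry": 0,"rz": 0,"x": 0,"y": 0.001,"z": 0.07,"fingers": 0},
    {"rx": 0,"ry": 0,"rz": 0,"x": 0,"y": 0.001,"z": 0.1,"fingers": 0},
    {"rx": 0,"ry": 0,"rz": 0,"x": 0,"y": 0.001,"z": 0.12,"fingers": 0},
    {"rx": 0,"ry": 0,"rz": 0,"x": 0,"y": 0.001,"z": 0.12,"fingers": 0},
    {"rx": 0,"ry": 0,"rz": 0,"x": 0,"y": 0.001,"z": 0.12,"fingers": 0},
  ],
)

```text
time: 6.7
ee_pos: [0.6695, 0.0105, 0.1081]
eef_rot: [0.706, 0.708, 0.0, 0.0]
ft_force: [-0.0, -0.2, -0.5]
width: 0.014
```

Run:
```python
from h import *
st(); go([.640,.010,.106],90.23); go([.592,.010,.106],90.23)
for cam in ["wrist","scene"]:
  c=viewer.camera(cam); cv2.imwrite(f"pics/{cam}5.png",c["color"][:,:,::-1])
```

```text
t 6.7 [0.6695 0.0105 0.1081] yaw 90.22 tz [ 0.001  0.    -1.   ] w 0.014 F [-0.03 -0.21 -0.46] q [-0.37  0.6   0.4   1.54 -0.26  1.05  0.1 ]
to [0.64, 0.01, 0.106] 90.23 x -0.0004 y -0.0295 z 0.0021  rx 0.0002 ry -0.0000 rz -0.0000
to [0.592, 0.01, 0.106] 90.23 x -0.0002 y -0.0775 z 0.0021  rx 0.0002 ry -0.0000 rz -0.0000
```

View pics/scene5.png

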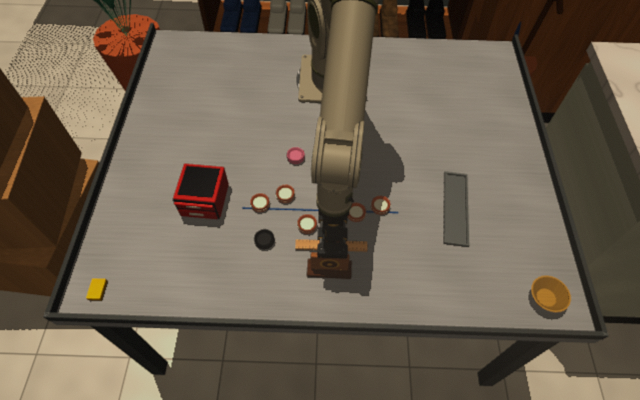

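The ruler sits low between the diyas and the plaque. Now a slow push toward the line.

>>> drive_tool(
  plan=[
    {"rx": 0,"ry": 0,"rz": 0,"x": 0,"y": -0.01,"z": 0.002,"fingers": 0},
    {"rx": 0,"ry": 0,"rz": 0,"x": 0,"y": -0.017,"z": 0.002,"fingers": 0},
    {"rx": 0,"ry": 0,"rz": 0,"x": 0,"y": -0.024,"z": 0.002,"fingers": 0},
    {"rx": 0,"ry": 0,"rz": 0,"x": 0,"y": -0.03,"z": 0.002,"fingers": 0},
    {"rx": 0,"ry": 0,"rz": 0,"x": 0,"y": -0.036,"z": 0.002,"fingers": 0},
    {"rx": 0,"ry": 0,"rz": 0,"x": 0,"y": -0.042,"z": 0.002,"fingers": 0},
    {"rx": 0,"ry": 0,"rz": 0,"x": 0,"y": -0.048,"z": 0.002,"fingers": 0},
    {"rx": 0,"ry": 0,"rz": 0,"x": 0,"y": -0.054,"z": 0.002,"fingers": 0},
    {"rx": 0,"ry": 0,"rz": 0,"x": 0,"y": -0.06,"z": 0.002,"fingers": 0},
    {"rx": 0,"ry": 0,"rz": 0,"x": 0,"y": -0.065,"z": 0.002,"fingers": 0},
    {"rx": 0,"ry": 0,"rz": 0,"x": 0,"y": -0.069,"z": 0.002,"fingers": 0},
    {"rx": 0,"ry": 0,"rz": 0,"x": 0,"y": -0.07,"z": 0.002,"fingers": 0},
  ],
)

```text
time: 8.3
ee_pos: [0.599, 0.0102, 0.1053]
eef_rot: [0.706, 0.708, 0.0, 0.0]
ft_force: [0.4, -0.1, -1.1]
width: 0.0136
```

Run:
```python
from h import *
st(); go([.592,.010,.106],90.23)
for cam in ["wrist","scene","top"]:
  c=viewer.camera(cam); cv2.imwrite(f"pics/{cam}6.png",c["color"][:,:,::-1])
  z=.022
  im=c["color"]; P=cloud(c)
  for q in nets.regions_of("diya1",cam):
    v,u=np.nonzero(q["region"]); zz=P[v,u,2]; k=(zz>.019)&(zz<.027); p=P[v[k],u[k]][:,:2]
    (x,y),rad=cv2.minEnclosingCircle(p.astype(np.float32)*1000) if k.sum()>5 else ((0,0),0)
    print(cam,round(q["confidence"],2),len(u),k.sum(),(round(x),round(y)),round(rad,1))
```

```text
t 8.3 [0.599  0.0102 0.1053] yaw 90.21 tz [ 0.  0. -1.] w 0.0136 F [ 0.38 -0.07 -1.1 ] q [-0.42  0.47  0.41  1.74 -0.22  0.97  0.08]
to [0.592, 0.01, 0.106] 90.23 x -0.0001 y -0.0070 z -0.0007  rx 0.0000 ry -0.0000 rz -0.0001
wrist 0.72 11154 4219 (555, 82) 28.0
wrist 0.7 507 84 (532, 127) 7.2
wrist 0.57 4249 1447 (555, 17) 26.7
scene 0.89 332 125 (656, -179) 28.8
scene 0.81 312 108 (531, 150) 29.8
scene 0.77 263 97 (359, -109) 28.3
scene 0.73 296 105 (537, -201) 29.3
scene 0.73 279 98 (502, -132) 29.0
scene 0.64 294 103 (556, 79) 28.6
scene 0.54 294 110 (556, -62) 29.3
top 0.97 426 123 (503, -130) 26.8
top 0.86 467 155 (536, -203) 27.9
top 0.81 474 149 (358, -109) 27.7
top 0.78 444 137 (531, 151) 27.6
top 0.76 457 140 (657, -178) 27.8
top 0.63 302 72 (556, -62) 26.5
top 0.37 49 27 (557, 100) 14.2
```

View pics/wrist6.png

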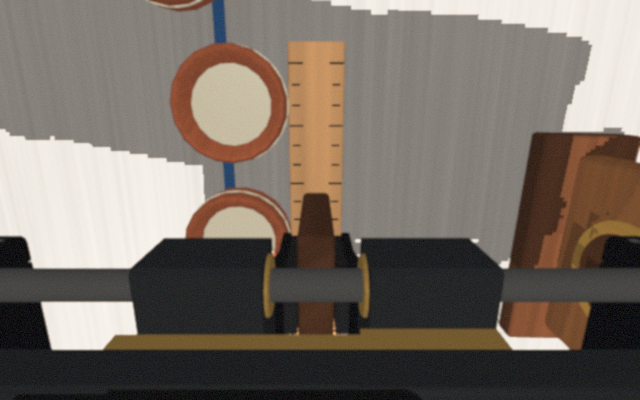

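View pics/scene6.png

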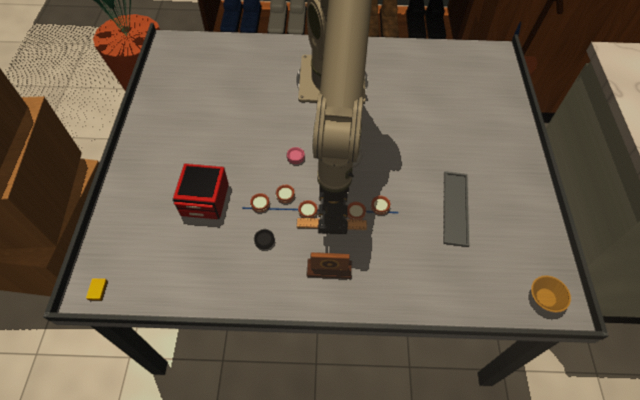

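All three diyas travel with the ruler at x≈0.556, upright and in line. The blue line is at 0.5484, so 8 mm more.

>>> drive_tool(
  plan=[
    {"rx": 0,"ry": 0,"rz": 0,"x": 0,"y": -0.003,"z": 0,"fingers": 0},
    {"rx": 0,"ry": 0,"rz": 0,"x": 0,"y": -0.006,"z": 0,"fingers": 0},
    {"rx": 0,"ry": 0,"rz": 0,"x": 0,"y": -0.0075,"z": 0,"fingers": 0},
    {"rx": 0,"ry": 0,"rz": 0,"x": 0,"y": -0.0075,"z": 0,"fingers": 0},
    {"rx": 0,"ry": 0,"rz": 0,"x": 0,"y": -0.0075,"z": 0,"fingers": 0},
  ],
)

```text
time: 9.22
ee_pos: [0.5915, 0.0101, 0.1052]
eef_rot: [0.706, 0.708, -0.0, -0.0]
ft_force: [-0.5, -0.0, -1.6]
width: 0.0136
```

```bash
cat >> h.py <<'E'
def see(cams=("top","scene")):
  for cam in cams:
    c=viewer.camera(cam); P=cloud(c); ce,d,p,t=line(c); n=np.array([d[1],-d[0]])
    print(cam,"line x at y=0: %.4f slope %.4f n=%d"%(ce[0]-ce[1]*d[0]/d[1],d[0]/d[1],len(p)))
    for q in sorted(nets.regions_of("diya1",cam),key=lambda q:-np.nonzero(q["region"])[1].mean()):
      v,u=np.nonzero(q["region"]); rc=ray(c,np.c_[u,v],.016)[:,:2]; zz=P[v,u,2]; k=(zz>.019)&(zz<.027)
      if k.sum()<6: continue
      (x,y),rad=cv2.minEnclosingCircle(P[v[k],u[k]][:,:2].astype(np.float32)*1000)
      off=(np.array([x,y])/1000-ce)@n*1000; off2=(rc.mean(0)-ce)@n*1000
      if abs(off)<75: print("   conf %.2f n%d (%.0f,%.0f) r%.1f off %.1f / %.1f mm"%(q["confidence"],len(u),x,y,rad,off,off2))
E
python3 - <<'E'
from h import *
st(); see()
E
```

```text
t 9.22 [0.5915 0.0101 0.1052] yaw 90.21 tz [-0.  0. -1.] w 0.0136 F [-0.46 -0.02 -1.59] q [-0.43  0.45  0.41  1.77 -0.22  0.97  0.07]
top line x at y=0: 0.5485 slope -0.0029 n=76
   conf 0.90 n491 (537,-203) r27.7 off -12.2 / -12.7 mm
   conf 0.85 n462 (503,-130) r27.9 off -46.2 / -46.5 mm
   conf 0.91 n318 (548,-61) r27.4 off -1.0 / -1.9 mm
   conf 0.39 n49 (548,100) r14.3 off -0.5 / 1.3 mm
   conf 0.60 n454 (532,151) r27.8 off -16.4 / -16.7 mm
scene line x at y=0: 0.5477 slope -0.0059 n=34
   conf 0.69 n296 (531,151) r29.4 off -16.2 / -16.6 mm
   conf 0.80 n286 (547,78) r29.6 off -0.1 / -1.1 mm
   conf 0.82 n298 (548,-61) r28.5 off 0.2 / -1.5 mm
   conf 0.71 n342 (503,-130) r29.8 off -45.3 / -44.2 mm
   conf 0.73 n303 (538,-204) r29.2 off -11.4 / -11.6 mm
```

Diyas 2 to 4 are on the line within about 1 mm. I'll back off, lift, and go round to the −x side for diyas 5 and 6.

>>> drive_tool(
  plan=[
    {"rx": 0,"ry": 0,"rz": 0,"x": 0,"y": 0.008,"z": 0,"fingers": 0},
    {"rx": 0,"ry": 0,"rz": 0,"x": 0,"y": 0.02,"z": 0,"fingers": 0},
    {"rx": 0,"ry": 0,"rz": 0,"x": 0,"y": 0.022,"z": -0.03,"fingers": 0},
    {"rx": 0,"ry": 0,"rz": 0,"x": 0,"y": 0.022,"z": -0.08,"fingers": 0},
    {"rx": 0,"ry": 0,"rz": 0,"x": 0,"y": 0.022,"z": -0.13,"fingers": 0},
    {"rx": 0,"ry": 0,"rz": 0,"x": -0.045,"y": -0.02,"z": -0.13,"fingers": 0},
    {"rx": 0,"ry": 0,"rz": 0,"x": -0.09,"y": -0.06,"z": -0.13,"fingers": 0},
    {"rx": 0,"ry": 0,"rz": 0,"x": -0.13,"y": -0.1,"z": -0.13,"fingers": 0},
    {"rx": 0,"ry": 0,"rz": 0,"x": -0.167,"y": -0.147,"z": -0.13,"fingers": 0},
    {"rx": 0,"ry": 0,"rz": 0,"x": -0.167,"y": -0.147,"z": -0.13,"fingers": 0},
    {"rx": 0,"ry": 0,"rz": 0,"x": -0.167,"y": -0.147,"z": -0.13,"fingers": 0},
  ],
)

```text
time: 10.8
ee_pos: [0.4461, -0.1573, 0.2358]
eef_rot: [0.706, 0.708, 0.001, 0.0]
ft_force: [-0.1, 0.4, -1.0]
width: 0.0138
```

Run:
```python
from h import *
st(); go([.445,-.157,.106],90.23); see()
for cam in ["wrist","top"]:
  c=viewer.camera(cam); cv2.imwrite(f"pics/{cam}7.png",c["color"][:,:,::-1])
```

```text
t 10.8 [ 0.4461 -0.1573  0.2358] yaw 90.2 tz [ 0.001  0.    -1.   ] w 0.0138 F [-0.13  0.44 -0.98] q [-0.31  0.02  0.57  1.95 -0.01  1.17  0.26]
to [0.445, -0.157, 0.106] 90.23 x 0.0003 y -0.0012 z 0.1298  rx 0.0002 ry -0.0000 rz -0.0001
top line x at y=0: 0.5486 slope -0.0035 n=40
   conf 0.79 n442 (503,-131) r27.8 off -45.9 / -45.7 mm
   conf 0.72 n414 (547,-61) r26.7 off -1.7 / -1.7 mm
   conf 0.74 n427 (548,7) r27.4 off -0.7 / -0.5 mm
   conf 0.79 n423 (547,78) r27.1 off -1.1 / -1.4 mm
   conf 0.69 n450 (531,151) r27.5 off -16.7 / -16.4 mm
scene line x at y=0: 0.5479 slope -0.0064 n=20
   conf 0.87 n283 (532,151) r28.3 off -15.3 / -14.7 mm
   conf 0.50 n281 (548,77) r29.1 off 0.6 / 0.3 mm
   conf 0.59 n284 (549,7) r28.5 off 1.1 / 1.1 mm
   conf 0.82 n256 (550,-61) r26.9 off 1.5 / 1.4 mm
   conf 0.74 n230 (505,-130) r27.2 off -43.4 / -44.0 mm
   conf 0.87 n292 (537,-202) r28.8 off -12.4 / -12.4 mm
   conf 0.26 n2489 (529,-366) r84.2 off -21.4 / -46.8 mm
```

View pics/wrist7.png

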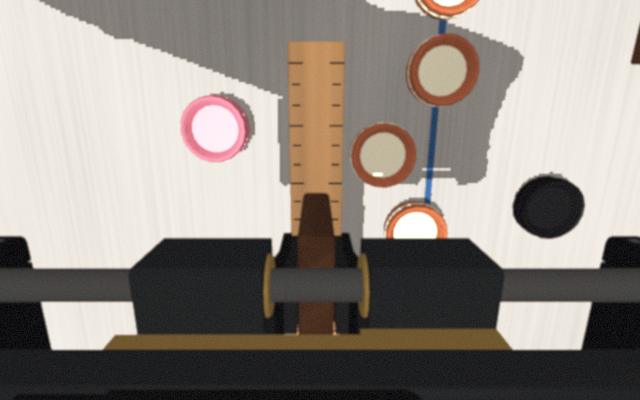

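View pics/top7.png

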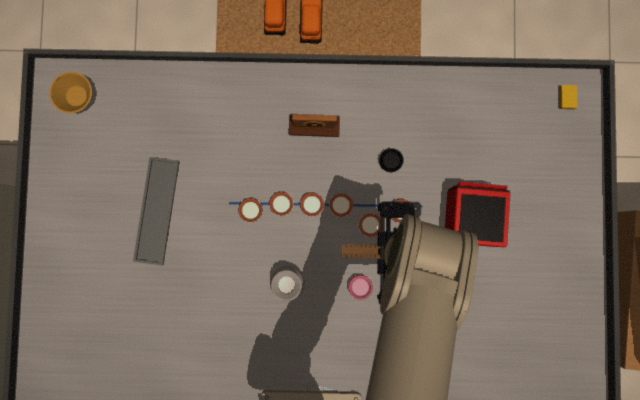

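The wrist view shows the ruler between the pink look-alike at (214,130) and diya5 at (384,155), with clear gaps on both sides. I'll lower it, then push.

>>> drive_tool(
  plan=[
    {"rx": 0,"ry": 0,"rz": 0,"x": 0,"y": -0.003,"z": 0.04,"fingers": 0},
    {"rx": 0,"ry": 0,"rz": 0,"x": 0,"y": -0.003,"z": 0.08,"fingers": 0},
    {"rx": 0,"ry": 0,"rz": 0,"x": 0,"y": -0.003,"z": 0.11,"fingers": 0},
    {"rx": 0,"ry": 0,"rz": 0,"x": 0,"y": -0.003,"z": 0.13,"fingers": 0},
    {"rx": 0,"ry": 0,"rz": 0,"x": 0,"y": -0.003,"z": 0.13,"fingers": 0},
    {"rx": 0,"ry": 0,"rz": 0,"x": 0,"y": -0.003,"z": 0.13,"fingers": 0},
  ],
)

```text
time: 11.85
ee_pos: [0.4425, -0.1573, 0.1053]
eef_rot: [0.706, 0.709, -0.0, 0.0]
ft_force: [-0.6, -0.0, -1.2]
width: 0.0138
```

Run:
```python
from h import *
st(); go([.503,-.157,.1055],90.23)
```

```text
t 11.85 [ 0.4425 -0.1573  0.1053] yaw 90.23 tz [-0. -0. -1.] w 0.0138 F [-0.56 -0.   -1.17] q [-0.27  0.21  0.56  2.08 -0.15  0.88  0.38]
to [0.503, -0.157, 0.1055] 90.23 x 0.0000 y 0.0605 z -0.0002  rx -0.0000 ry 0.0000 rz 0.0000
```

>>> drive_tool(
  plan=[
    {"rx": 0,"ry": 0,"rz": 0,"x": 0,"y": 0.006,"z": 0,"fingers": 0},
    {"rx": 0,"ry": 0,"rz": 0,"x": 0,"y": 0.012,"z": 0,"fingers": 0},
    {"rx": 0,"ry": 0,"rz": 0,"x": 0,"y": 0.018,"z": 0,"fingers": 0},
    {"rx": 0,"ry": 0,"rz": 0,"x": 0,"y": 0.024,"z": 0,"fingers": 0},
    {"rx": 0,"ry": 0,"rz": 0,"x": 0,"y": 0.03,"z": 0,"fingers": 0},
    {"rx": 0,"ry": 0,"rz": 0,"x": 0,"y": 0.036,"z": 0,"fingers": 0},
    {"rx": 0,"ry": 0,"rz": 0,"x": 0,"y": 0.042,"z": 0,"fingers": 0},
    {"rx": 0,"ry": 0,"rz": 0,"x": 0,"y": 0.047,"z": 0,"fingers": 0},
    {"rx": 0,"ry": 0,"rz": 0,"x": 0,"y": 0.052,"z": 0,"fingers": 0},
    {"rx": 0,"ry": 0,"rz": 0,"x": 0,"y": 0.056,"z": 0,"fingers": 0},
    {"rx": 0,"ry": 0,"rz": 0,"x": 0,"y": 0.059,"z": 0,"fingers": 0},
    {"rx": 0,"ry": 0,"rz": 0,"x": 0,"y": 0.06,"z": 0,"fingers": 0},
  ],
)

```text
time: 13.35
ee_pos: [0.5023, -0.1572, 0.1052]
eef_rot: [0.706, 0.708, -0.0, -0.0]
ft_force: [-1.8, 0.7, -0.3]
width: 0.0136
```

Run:
```python
from h import *
st(); see(("top","scene","wrist"))
for cam in ["wrist","top"]:
  c=viewer.camera(cam); cv2.imwrite(f"pics/{cam}8.png",c["color"][:,:,::-1])
```

```text
t 13.35 [ 0.5023 -0.1572  0.1052] yaw 90.21 tz [-0.  0. -1.] w 0.0136 F [-1.82  0.72 -0.35] q [-0.25  0.34  0.54  1.94 -0.22  0.92  0.4 ]
top line x at y=0: 0.5489 slope -0.0050 n=38
   conf 0.77 n249 (542,-128) r27.0 off -7.5 / -6.6 mm
   conf 0.64 n497 (548,-61) r27.8 off -1.2 / -1.7 mm
   conf 0.97 n443 (548,7) r27.6 off -1.3 / -1.7 mm
   conf 0.95 n475 (547,79) r27.8 off -1.1 / -0.5 mm
   conf 0.88 n457 (532,151) r28.1 off -16.5 / -16.3 mm
scene line x at y=0: 0.5480 slope -0.0065 n=19
   conf 0.85 n298 (532,150) r28.5 off -15.4 / -15.1 mm
   conf 0.65 n286 (547,78) r29.0 off -0.3 / -0.9 mm
   conf 0.52 n294 (548,7) r28.3 off 0.3 / 0.6 mm
   conf 0.81 n316 (547,-62) r29.3 off -0.9 / 0.2 mm
   conf 0.73 n245 (543,-130) r27.7 off -5.8 / -3.6 mm
   conf 0.69 n250 (543,-203) r29.0 off -6.6 / -0.9 mm
wrist line x at y=0: 0.5479 slope -0.0199 n=245
   conf 0.85 n11461 (548,-59) r28.2 off -1.0 / -0.8 mm
   conf 0.78 n9239 (543,-128) r28.0 off -7.9 / -7.5 mm
```

View pics/wrist8.png

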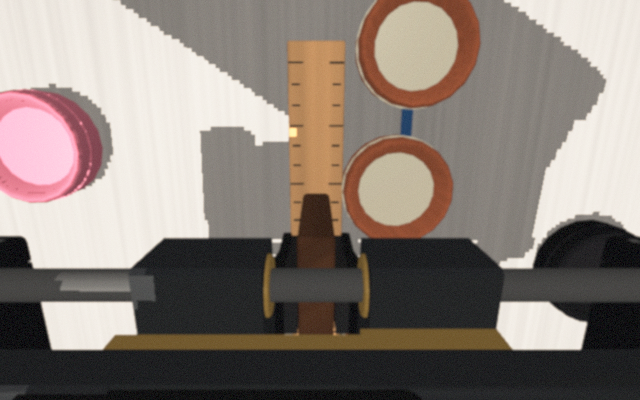

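Diyas 5 and 6 are at x≈0.5425, so 6 mm more.

>>> drive_tool(
  plan=[
    {"rx": 0,"ry": 0,"rz": 0,"x": 0,"y": 0.003,"z": 0,"fingers": 0},
    {"rx": 0,"ry": 0,"rz": 0,"x": 0,"y": 0.0055,"z": 0,"fingers": 0},
    {"rx": 0,"ry": 0,"rz": 0,"x": 0,"y": 0.006,"z": 0,"fingers": 0},
    {"rx": 0,"ry": 0,"rz": 0,"x": 0,"y": 0.006,"z": 0,"fingers": 0},
    {"rx": 0,"ry": 0,"rz": 0,"x": 0,"y": -0.01,"z": 0,"fingers": 0},
    {"rx": 0,"ry": 0,"rz": 0,"x": 0,"y": -0.03,"z": 0,"fingers": 0},
    {"rx": 0,"ry": 0,"rz": 0,"x": 0,"y": -0.055,"z": 0,"fingers": 0},
    {"rx": 0,"ry": 0,"rz": 0,"x": 0,"y": -0.06,"z": -0.04,"fingers": 0},
    {"rx": 0,"ry": 0,"rz": 0,"x": 0,"y": -0.06,"z": -0.09,"fingers": 0},
    {"rx": 0,"ry": 0,"rz": 0,"x": 0,"y": -0.06,"z": -0.13,"fingers": 0},
    {"rx": 0,"ry": 0,"rz": 0,"x": 0,"y": -0.06,"z": -0.13,"fingers": 0},
  ],
)

```text
time: 15.12
ee_pos: [0.4438, -0.1578, 0.2381]
eef_rot: [0.706, 0.708, 0.002, 0.002]
ft_force: [-0.3, 0.1, -1.8]
width: 0.0137
```

Run:
```python
from h import *
st(); see(("top","scene","wrist")); go([.465,.185,.24],90.23)
```

```text
t 15.12 [ 0.4438 -0.1578  0.2381] yaw 90.21 tz [ 0.006  0.    -1.   ] w 0.0137 F [-0.26  0.14 -1.84] q [-0.33  0.01  0.59  1.96 -0.01  1.17  0.26]
top line x at y=0: 0.5491 slope -0.0074 n=35
   conf 0.66 n157 (559,-202) r24.7 off 8.0 / 14.3 mm
   conf 0.97 n399 (548,-130) r26.8 off -2.2 / -1.6 mm
   conf 0.87 n482 (549,-61) r27.4 off -0.7 / -1.1 mm
   conf 0.82 n457 (548,7) r27.8 off -0.9 / -1.4 mm
   conf 0.86 n448 (531,151) r27.8 off -16.8 / -16.3 mm
scene line x at y=0: 0.5480 slope -0.0067 n=18
   conf 0.81 n296 (531,151) r30.1 off -16.1 / -16.0 mm
   conf 0.57 n306 (547,79) r28.8 off -0.0 / 0.7 mm
   conf 0.65 n322 (548,8) r28.7 off 0.3 / -1.4 mm
   conf 0.58 n315 (549,-62) r29.1 off 0.5 / 0.1 mm
   conf 0.56 n312 (548,-131) r28.9 off -0.4 / -0.6 mm
   conf 0.86 n272 (550,-201) r29.0 off 0.9 / -1.0 mm
wrist line x at y=0: 0.5494 slope -0.0049 n=226
   conf 0.93 n801 (547,-9) r20.5 off -2.8 / -4.4 mm
   conf 0.93 n3532 (548,-128) r28.0 off -1.8 / -1.7 mm
   conf 0.59 n1956 (548,-196) r27.1 off -2.5 / -3.3 mm
to [0.465, 0.185, 0.24] 90.23 x 0.3422 y 0.0245 z -0.0060  rx -0.0003 ry 0.0000 rz -0.0001
```

All within about 2 mm; the top-camera value for diya6 comes from a partly hidden region. Diya1 is left, at (0.531, 0.151).

>>> drive_tool(
  plan=[
    {"rx": 0,"ry": 0,"rz": 0,"x": 0.05,"y": 0.004,"z": -0.006,"fingers": 0},
    {"rx": 0,"ry": 0,"rz": 0,"x": 0.1,"y": 0.007,"z": -0.006,"fingers": 0},
    {"rx": 0,"ry": 0,"rz": 0,"x": 0.15,"y": 0.01,"z": -0.006,"fingers": 0},
    {"rx": 0,"ry": 0,"rz": 0,"x": 0.2,"y": 0.014,"z": -0.006,"fingers": 0},
    {"rx": 0,"ry": 0,"rz": 0,"x": 0.25,"y": 0.018,"z": -0.006,"fingers": 0},
    {"rx": 0,"ry": 0,"rz": 0,"x": 0.3,"y": 0.02,"z": -0.006,"fingers": 0},
    {"rx": 0,"ry": 0,"rz": 0,"x": 0.347,"y": 0.021,"z": -0.006,"fingers": 0},
    {"rx": 0,"ry": 0,"rz": 0,"x": 0.347,"y": 0.021,"z": -0.006,"fingers": 0},
    {"rx": 0,"ry": 0,"rz": 0,"x": 0.347,"y": 0.021,"z": -0.006,"fingers": 0},
  ],
)

```text
time: 16.55
ee_pos: [0.4619, 0.1889, 0.2404]
eef_rot: [0.706, 0.708, -0.001, 0.0]
ft_force: [0.8, -0.6, -0.9]
width: 0.0136
```

Run:
```python
from h import *
st(); see(); go([.463,.19,.1055],90.23)
c=viewer.camera("top"); cv2.imwrite("pics/top9.png",c["color"][:,:,::-1])
c=viewer.camera("wrist"); cv2.imwrite("pics/w9.png",c["color"][:,:,::-1])
```

```text
t 16.55 [0.4619 0.1889 0.2404] yaw 90.19 tz [-0.001 -0.001 -1.   ] w 0.0136 F [ 0.79 -0.56 -0.87] q [-0.7   0.09  0.23  1.87 -0.02  1.19 -0.46]
top line x at y=0: 0.5485 slope -0.0045 n=58
   conf 0.57 n451 (549,-202) r28.4 off -0.2 / -0.8 mm
   conf 0.73 n454 (549,-130) r27.7 off -0.6 / -0.2 mm
   conf 0.93 n462 (548,79) r27.5 off -0.6 / -0.7 mm
   conf 0.60 n454 (531,151) r27.9 off -16.8 / -17.0 mm
scene line x at y=0: 0.5475 slope -0.0071 n=15
   conf 0.80 n288 (531,150) r29.2 off -15.4 / -14.2 mm
   conf 0.84 n312 (549,78) r29.1 off 1.7 / -0.5 mm
   conf 0.52 n254 (548,7) r27.7 off 0.8 / 1.1 mm
   conf 0.55 n273 (550,-61) r27.9 off 1.9 / 1.6 mm
   conf 0.78 n299 (550,-132) r30.7 off 1.4 / 0.2 mm
   conf 0.72 n280 (550,-202) r27.9 off 0.7 / -0.1 mm
to [0.463, 0.19, 0.1055] 90.23 x 0.0015 y 0.0009 z 0.1357  rx -0.0000 ry 0.0000 rz -0.0004
```

View pics/top9.png

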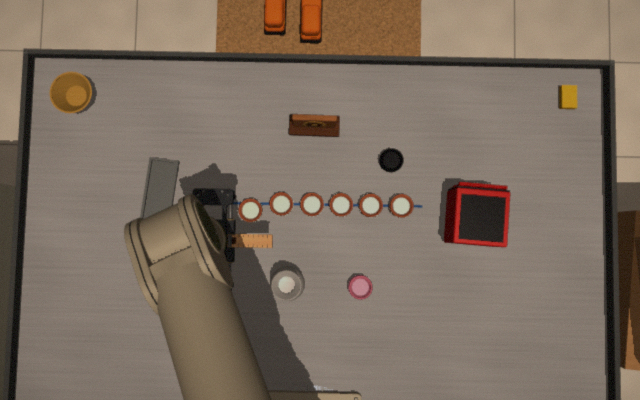

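The top view shows five diyas in a straight row and diya1 just below the line at (250,210). I'll lower the ruler and push it.

>>> drive_tool(
  plan=[
    {"rx": 0,"ry": 0,"rz": 0,"x": 0,"y": 0,"z": 0.04,"fingers": 0},
    {"rx": 0,"ry": 0,"rz": 0,"x": 0,"y": 0,"z": 0.08,"fingers": 0},
    {"rx": 0,"ry": 0,"rz": 0,"x": 0,"y": 0,"z": 0.115,"fingers": 0},
    {"rx": 0,"ry": 0,"rz": 0,"x": 0,"y": 0,"z": 0.135,"fingers": 0},
    {"rx": 0,"ry": 0,"rz": 0,"x": 0,"y": 0,"z": 0.135,"fingers": 0},
    {"rx": 0,"ry": 0,"rz": 0,"x": 0,"y": 0.01,"z": 0.135,"fingers": 0},
    {"rx": 0,"ry": 0,"rz": 0,"x": 0,"y": 0.018,"z": 0.135,"fingers": 0},
    {"rx": 0,"ry": 0,"rz": 0,"x": 0,"y": 0.024,"z": 0.135,"fingers": 0},
    {"rx": 0,"ry": 0,"rz": 0,"x": 0,"y": 0.03,"z": 0.135,"fingers": 0},
    {"rx": 0,"ry": 0,"rz": 0,"x": 0,"y": 0.035,"z": 0.135,"fingers": 0},
    {"rx": 0,"ry": 0,"rz": 0,"x": 0,"y": 0.039,"z": 0.135,"fingers": 0},
    {"rx": 0,"ry": 0,"rz": 0,"x": 0,"y": 0.04,"z": 0.135,"fingers": 0},
  ],
)

```text
time: 18.35
ee_pos: [0.5021, 0.1898, 0.1062]
eef_rot: [0.706, 0.708, -0.0, -0.0]
ft_force: [0.2, 0.0, -1.1]
width: 0.0133
```

Run:
```python
from h import *
st(); see()
```

```text
t 18.35 [0.5021 0.1898 0.1062] yaw 90.21 tz [-0.  0. -1.] w 0.0133 F [ 0.2   0.01 -1.09] q [-0.64  0.33  0.23  1.9  -0.09  0.92 -0.37]
top line x at y=0: 0.5486 slope -0.0029 n=49
   conf 0.71 n443 (549,-202) r27.3 off -0.5 / 0.3 mm
   conf 0.57 n477 (549,-131) r27.8 off -0.4 / -0.8 mm
   conf 0.95 n407 (548,-62) r26.9 off -1.0 / -0.7 mm
   conf 0.83 n469 (548,8) r27.8 off -0.8 / -1.1 mm
   conf 0.74 n453 (548,79) r27.5 off -0.8 / -0.2 mm
   conf 0.57 n377 (543,150) r27.5 off -5.2 / -4.9 mm
scene line x at y=0: 0.5476 slope -0.0072 n=15
   conf 0.60 n299 (544,151) r29.1 off -2.6 / -1.8 mm
   conf 0.64 n294 (548,79) r28.8 off 1.1 / 0.6 mm
   conf 0.79 n322 (548,7) r28.9 off 0.4 / 0.6 mm
   conf 0.65 n280 (551,-59) r29.5 off 2.6 / 0.7 mm
   conf 0.52 n303 (549,-131) r28.6 off 0.3 / 0.4 mm
   conf 0.70 n321 (550,-204) r28.4 off 1.2 / 1.5 mm
```

Another 5 mm, then back off and lift.

>>> drive_tool(
  plan=[
    {"rx": 0,"ry": 0,"rz": 0,"x": 0,"y": 0.003,"z": 0,"fingers": 0},
    {"rx": 0,"ry": 0,"rz": 0,"x": 0,"y": 0.005,"z": 0,"fingers": 0},
    {"rx": 0,"ry": 0,"rz": 0,"x": 0,"y": 0.005,"z": 0,"fingers": 0},
    {"rx": 0,"ry": 0,"rz": 0,"x": 0,"y": 0.005,"z": 0,"fingers": 0},
    {"rx": 0,"ry": 0,"rz": 0,"x": 0,"y": -0.01,"z": 0,"fingers": 0},
    {"rx": 0,"ry": 0,"rz": 0,"x": 0,"y": -0.03,"z": 0,"fingers": 0},
    {"rx": 0,"ry": 0,"rz": 0,"x": 0,"y": -0.04,"z": -0.03,"fingers": 0},
    {"rx": 0,"ry": 0,"rz": 0,"x": 0,"y": -0.04,"z": -0.08,"fingers": 0},
    {"rx": 0,"ry": 0,"rz": 0,"x": 0,"y": -0.04,"z": -0.11,"fingers": 0},
    {"rx": 0,"ry": 0,"rz": 0,"x": 0,"y": -0.04,"z": -0.11,"fingers": 0},
  ],
)

```text
time: 19.8
ee_pos: [0.4621, 0.1902, 0.2185]
eef_rot: [0.706, 0.709, 0.002, 0.0]
ft_force: [0.1, 0.1, -2.7]
width: 0.0136
```

Run:
```python
from h import *
st(); see(); go([.526,.375,.215],173.4)
```

```text
t 19.8 [0.4621 0.1902 0.2185] yaw 90.24 tz [ 0.004  0.003 -1.   ] w 0.0136 F [ 0.07  0.05 -2.67] q [-0.7   0.11  0.23  1.9  -0.03  1.14 -0.45]
top line x at y=0: 0.5487 slope -0.0040 n=50
   conf 0.57 n466 (549,-203) r28.0 off -0.5 / -2.6 mm
   conf 0.90 n466 (549,-130) r27.7 off -0.7 / -0.3 mm
   conf 0.70 n465 (548,-61) r27.8 off -0.6 / -0.6 mm
   conf 0.83 n382 (547,8) r26.1 off -1.7 / -1.3 mm
   conf 0.71 n467 (548,79) r27.6 off -0.8 / -1.3 mm
   conf 0.78 n434 (548,151) r27.5 off -0.3 / 0.1 mm
scene line x at y=0: 0.5477 slope -0.0066 n=16
   conf 0.68 n272 (548,149) r28.6 off 1.0 / 2.2 mm
   conf 0.68 n288 (547,78) r29.2 off -0.1 / 0.6 mm
   conf 0.64 n267 (549,10) r28.4 off 1.4 / -0.1 mm
   conf 0.55 n305 (549,-62) r28.0 off 1.0 / 1.6 mm
   conf 0.52 n305 (548,-131) r28.7 off -0.1 / -0.5 mm
   conf 0.72 n270 (550,-201) r28.8 off 1.1 / -0.0 mm
to [0.526, 0.375, 0.215] 173.4 x 0.1853 y 0.0657 z -0.0003  rx -0.0004 ry -0.0001 rz -0.2310
```

All six are within about 2 mm of the line in both cameras. Now I'll take the ruler to the tray at (0.526, 0.375), heading 173.4°.

>>> drive_tool(
  plan=[
    {"rx": 0,"ry": 0,"rz": -0.028,"x": 0.023,"y": 0.008,"z": 0,"fingers": 0},
    {"rx": 0,"ry": 0,"rz": -0.056,"x": 0.046,"y": 0.016,"z": 0,"fingers": 0},
    {"rx": 0,"ry": 0,"rz": -0.084,"x": 0.07,"y": 0.025,"z": 0,"fingers": 0},
    {"rx": 0,"ry": 0,"rz": -0.112,"x": 0.093,"y": 0.033,"z": 0,"fingers": 0},
    {"rx": 0,"ry": 0,"rz": -0.14,"x": 0.116,"y": 0.041,"z": 0,"fingers": 0},
    {"rx": 0,"ry": 0,"rz": -0.168,"x": 0.14,"y": 0.05,"z": 0,"fingers": 0},
    {"rx": 0,"ry": 0,"rz": -0.196,"x": 0.163,"y": 0.058,"z": 0,"fingers": 0},
    {"rx": 0,"ry": 0,"rz": -0.224,"x": 0.185,"y": 0.066,"z": 0,"fingers": 0},
    {"rx": 0,"ry": 0,"rz": -0.231,"x": 0.185,"y": 0.066,"z": 0,"fingers": 0},
    {"rx": 0,"ry": 0,"rz": -0.231,"x": 0.185,"y": 0.066,"z": 0,"fingers": 0},
    {"rx": 0,"ry": 0,"rz": -0.231,"x": 0.185,"y": 0.066,"z": 0,"fingers": 0},
  ],
)

```text
time: 21.38
ee_pos: [0.5271, 0.3744, 0.2155]
eef_rot: [0.059, 0.998, -0.0, -0.0]
ft_force: [0.1, 0.2, -1.1]
width: 0.0135
```

Run:
```python
from h import *
st(); go([.526,.375,.108],173.4)
c=viewer.camera("wrist"); cv2.imwrite("pics/w10.png",c["color"][:,:,::-1])
```

```text
t 21.38 [0.5271 0.3744 0.2155] yaw 173.28 tz [-0.001 -0.001 -1.   ] w 0.0135 F [ 0.07  0.19 -1.12] q [-0.69  0.43  0.01  1.5  -0.    1.22  0.77]
to [0.526, 0.375, 0.108] 173.4 x 0.0011 y 0.0006 z 0.1075  rx -0.0001 ry -0.0001 rz -0.0003
```

View pics/w10.png

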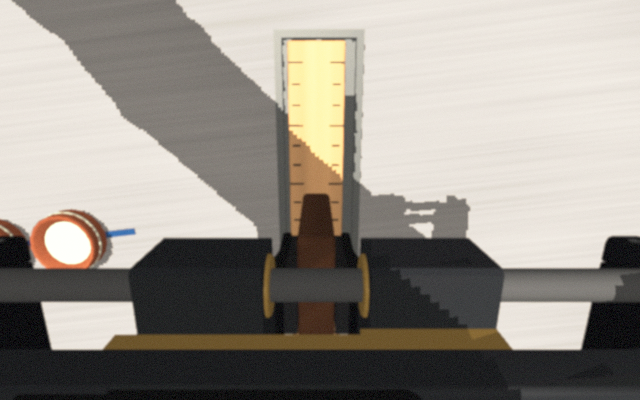

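The ruler is centred over and parallel with the tray (275–362 px wide at the far end, ruler 287–346). I'll lower it.

>>> drive_tool(
  plan=[
    {"rx": 0,"ry": 0,"rz": 0,"x": 0.001,"y": 0,"z": 0.04,"fingers": 0},
    {"rx": 0,"ry": 0,"rz": 0,"x": 0.001,"y": 0,"z": 0.075,"fingers": 0},
    {"rx": 0,"ry": 0,"rz": 0,"x": 0.001,"y": 0,"z": 0.095,"fingers": 0},
    {"rx": 0,"ry": 0,"rz": 0,"x": 0.001,"y": 0,"z": 0.103,"fingers": 0},
    {"rx": 0,"ry": 0,"rz": 0,"x": 0.001,"y": 0,"z": 0.107,"fingers": 0},
    {"rx": 0,"ry": 0,"rz": 0,"x": 0.001,"y": 0,"z": 0.108,"fingers": 0},
    {"rx": 0,"ry": 0,"rz": 0,"x": 0.001,"y": 0,"z": 0.108,"fingers": 0},
  ],
)

```text
time: 22.3
ee_pos: [0.5266, 0.3753, 0.1091]
eef_rot: [0.058, 0.998, 0.0, 0.0]
ft_force: [0.3, -1.1, -2.0]
width: 0.0139
```

Run:
```python
from h import *
st()
```

```text
t 22.3 [0.5266 0.3753 0.1091] yaw 173.37 tz [ 0.001  0.001 -1.   ] w 0.0139 F [ 0.27 -1.05 -1.96] q [-0.69  0.53  0.    1.59 -0.    1.02  0.77]
```

Still hanging free, as no upward force shows. I'll ease it down until it touches.

>>> drive_tool(
  plan=[
    {"rx": 0,"ry": 0,"rz": 0,"x": 0,"y": 0,"z": 0.0015,"fingers": 0},
    {"rx": 0,"ry": 0,"rz": 0,"x": 0,"y": 0,"z": 0.0025,"fingers": 0},
    {"rx": 0,"ry": 0,"rz": 0,"x": 0,"y": 0,"z": 0.003,"fingers": 0},
    {"rx": 0,"ry": 0,"rz": 0,"x": 0,"y": 0,"z": 0.003,"fingers": 0},
  ],
)

```text
time: 22.8
ee_pos: [0.5263, 0.3751, 0.1056]
eef_rot: [0.058, 0.998, 0.0, 0.0]
ft_force: [-2.0, -0.4, 3.5]
width: 0.0135
```

Contact shows as an upward force of a few newtons. I'll release and rise.

>>> drive_tool(
  plan=[
    {"rx": 0,"ry": 0,"rz": 0,"x": 0,"y": 0,"z": 0,"fingers": 0.3},
    {"rx": 0,"ry": 0,"rz": 0,"x": 0,"y": 0,"z": 0,"fingers": 0.5},
    {"rx": 0,"ry": 0,"rz": 0,"x": 0,"y": 0,"z": 0,"fingers": 0.6},
    {"rx": 0,"ry": 0,"rz": 0,"x": 0,"y": 0,"z": 0,"fingers": 0.6},
    {"rx": 0,"ry": 0,"rz": 0,"x": 0,"y": 0,"z": -0.02,"fingers": 0.6},
    {"rx": 0,"ry": 0,"rz": 0,"x": 0,"y": 0,"z": -0.06,"fingers": 0.6},
    {"rx": 0,"ry": 0,"rz": 0,"x": 0,"y": 0,"z": -0.12,"fingers": 0.6},
    {"rx": 0,"ry": 0,"rz": 0,"x": 0.06,"y": 0.06,"z": -0.15,"fingers": 0.6},
    {"rx": 0,"ry": 0,"rz": 0,"x": 0.12,"y": 0.1,"z": -0.15,"fingers": 0.6},
    {"rx": 0,"ry": 0,"rz": 0,"x": 0.18,"y": 0.14,"z": -0.15,"fingers": 0.6},
    {"rx": 0,"ry": 0,"rz": 0,"x": 0.18,"y": 0.14,"z": -0.15,"fingers": 0.6},
    {"rx": 0,"ry": 0,"rz": 0,"x": 0.18,"y": 0.14,"z": -0.15,"fingers": 0.6},
  ],
)

```text
time: 24.3
ee_pos: [0.3592, 0.5381, 0.257]
eef_rot: [0.054, 0.999, 0.001, -0.001]
ft_force: [-0.5, -0.5, 0.3]
width: 0.0524
```

Run:
```python
from h import *
st(); see()
c=viewer.camera("top"); P=cloud(c)
sel=(P[...,1]>.28)&(P[...,1]<.46)&(P[...,0]>.38)&(P[...,0]<.7); im=c["color"].astype(int)
m=sel&(im[...,0]>im[...,2]+50)&(P[...,2]<.03); v,u=np.nonzero(m); p=ray(c,np.c_[u,v],.013)[:,:2]
print(len(p),cv2.minAreaRect(p.astype(np.float32)*1000),np.percentile(P[m][:,2],[5,50,95]))
for l in ["lota","plaque"]: print(l,[np.round(q["centre"],3) for q in nets.find_in(l,"top")[:1]])
cv2.imwrite("pics/top11.png",c["color"][:,:,::-1])
cv2.imwrite("pics/tray11.png",cv2.resize(c["color"][150:270,110:430,::-1],None,fx=2.5,fy=2.5))
```

```text
t 24.3 [0.3592 0.5381 0.257 ] yaw 173.78 tz [-0.001  0.003 -1.   ] w 0.0524 F [-0.47 -0.45  0.3 ] q [-0.99  0.4  -0.09  1.44  0.03  1.3   0.39]
top line x at y=0: 0.5485 slope -0.0040 n=57
   conf 0.56 n475 (549,-203) r27.6 off -0.6 / -0.3 mm
   conf 0.89 n436 (549,-130) r27.6 off -0.5 / -0.2 mm
   conf 0.85 n447 (548,-62) r27.8 off -1.1 / -0.5 mm
   conf 0.80 n452 (548,7) r27.8 off -0.4 / -1.0 mm
   conf 0.66 n420 (545,78) r27.4 off -2.8 / -2.0 mm
   conf 0.55 n476 (548,151) r27.7 off -0.1 / -1.2 mm
scene line x at y=0: 0.5475 slope -0.0067 n=18
   conf 0.51 n258 (550,151) r27.8 off 3.5 / 2.4 mm
   conf 0.56 n300 (547,78) r28.9 off 0.4 / 0.8 mm
   conf 0.76 n295 (548,8) r29.0 off 0.6 / 0.9 mm
   conf 0.86 n296 (549,-62) r28.9 off 1.1 / 0.8 mm
   conf 0.82 n283 (550,-130) r28.4 off 1.8 / 1.4 mm
   conf 0.52 n319 (549,-203) r28.7 off 0.5 / 1.5 mm
838 ((524.6168823242188, 373.9151306152344), (28.493610382080078, 199.7967071533203), 83.3507308959961) [0.00920593 0.01325059 0.0172944 ]
lota [array([0.366, 0.059, 0.076])]
plaque [array([0.729, 0.006, 0.02 ])]
```

View pics/tray11.png

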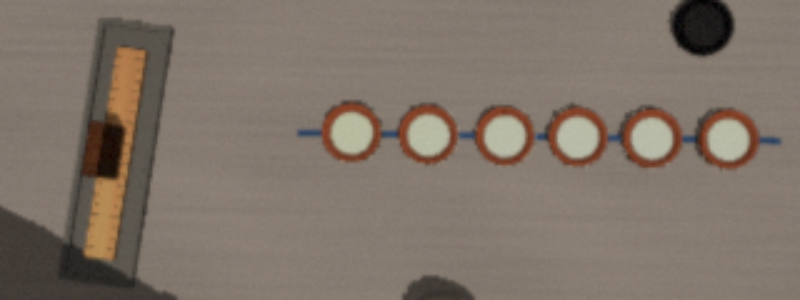

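View pics/top11.png

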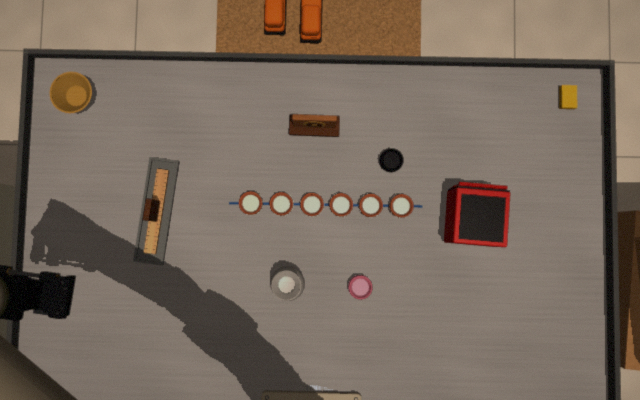

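The pictures show all six diyas centred on the blue line at v≈204 (top view). The ruler lies flat in the tray at (157,211), and the lota and plaque haven't moved. I'll hand it in.

```bash
python3 -c "
from bench import workorder
print(workorder.close_job())"
```

```text
the job is handed in; nothing more can be done
None
```

All six diyas now stand in one row on the blue line, and the ruler is back flat in its tray and released. I handed the job in at about 25 s of the 72 s allowed; it reports no verdict.

I pushed diyas 2 to 4 from the far side of the line, then 5 and 6, then diya 1 from the near side, using only the ruler's edge.

- **Diyas:** the last top-camera picture puts every diya within 3 mm of the line, and the scene camera within 3.5 mm, against the 7 mm allowed. All lie within the line's length.
- **Disagreements:** the cameras differed by a few millimetres, about their calibration error. One top-camera reading of diya 6 during the work (8 mm off) came from a partly hidden view. Later clear views put it within about 1 mm.
- **Ruler:** it lies about 2 mm from the tray's measured centre and parallel to it within about 0.1°. Its top is at 13 mm, so it rests on the tray floor.
- **Bystanders:** the lota and plaque read within about 5 mm of their starting positions, about the accuracy of those readings. In the last picture the black and pink look-alikes stand where they started.
- **Refused move:** my first move call was rejected for missing fields before the arm moved; after I filled in every field, the moves went through.

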